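Unhook the wide parts bin and square it up on the counting scale

ROBOT

A 7-joint arm with a two-finger parallel gripper is mounted at the origin on the work surface. World frame = base frame: x ahead of the robot, y to its left, z up, the work surface at z = 0. Lengths are in m, angles in rad, forces in N, time in s.
With the tool pointing down it reaches from about 0.35 to 0.9 m from the base axis. Payload 19.9 kg.
Tool frame: the origin (TCP) lies between the finger pads; the fingertips stand 19 mm ahead of it and the grasp point (between the pads) is the TCP; z points along the fingers, y is the direction in which the jaws open and shut (so a half turn about z gives the same grasp; the last joint's range is limited). The gripper opens to 94 mm and grips with 3 to 60 N. Pads are 16 mm wide; open, the fingers measure 119 mm over their backs; the gripper's body (75 mm by 177 mm) begins 78 mm behind the grasp point.
Start: joints at [1.105, 0.417, -0.01, 1.614, 0.005, 1.111, -0.053], TCP at [0.257, -0.57, 0.196] pointing down, gripper open.
Joint ranges: [-2.81, 2.81], [-0.39, 2.02], [-1.27, 1.25], [0.06, 2.57], [-1.19, 4.33], [0.19, 2], [-2.82, 2.82]. Speed limits (rad/s): [1.89, 1.89, 2.39, 2.39, 3.01, 3.01, 3.01].

INTERFACE

Orientations are given as a 3x3 rotation matrix whose columns are the frame's x, y, z axes.
In Python, from rig import robot gives the robot as it stands. Calls block until the motion is done:
- robot.move_ptp(position, orientation): joint-space move of the TCP to a pose.
- robot.move_linear(position, velocity=0.15, frame=None, threshold=None): straight line of the TCP; frame=None keeps the orientation; velocity is the mean speed in m/s. With threshold (N) it stops when the force on the tool has changed by that much, and returns True; else False.
- robot.goto_joints(angles): joint-space move.
- robot.gripper_to(opening): finger opening in m; the grip force is fixed at half the most; returns when the fingers have stopped.
- robot.pause(seconds).
- robot.ik(position, orientation): joint angles nearest the present ones, or None.
- robot.get_state(): the state.
- robot.grab_frame(name): name is "scene" or "top" or "wrist"; returns the picture (400x640x3 uint8, red, green, blue); there is no depth.
- robot.camera_info(name): a dict with "fx", "fy", "cx", "cy" (pixels), "rvec" (rotation vector, rad) and "tvec" (3), from world to camera coordinates, as OpenCV has them. Camera axes: x right, y down, z forward; pixel columns grow to the right and rows downward; lengths in m; the calibration is good to about 2 mm. A picture is of the moment at which its call begins: read the wrist's pose just before it. camera_info takes no time and is no camera call; for the wrist camera it gives the pose at the moment of the call.
A pose or a line that the arm cannot do raises robot.PlanningError and nothing moves.
- robot.sign_off(): hands the job in, once; it reports no verdict.
The state is a dict: "time": time; "qpos": joint angles; "joint_vel": joint speeds; "effort": joint torques, N m; "ee_pos": TCP position; "tool_rot": TCP orientation; "force": force on the tool from outside, world axes, zero at the start; "moment": the same for the moment, N m; "opening": finger opening in m.
Only numpy, scipy, OpenCV 4.12 (cv2) and the standard library are available. Lean on these libraries where they do the work, as an engineer would, in place of code of your own. Each camera call takes 0.05 s, during which the arm holds its last target.

TASK

The wide empty bin on the hanging stand is due for a counted refill: tilt its front end up so that its heel swings out from under the lower rail, then lift its lip off the top rail. Set the bin down gently and upright on the plate of the counting scale, slide it home into the corner of the fence so that it sits snug against both fence walls, and let go of it. Leave the narrow bin hanging where it is and do not knock over the jar.

Things in the scene. Friction and masses are not known exactly. Their poses are not given: they have to be found in the camera images.
- wide_bin: Wide grey plastic bin, empty, open-topped, 0.18 to 0.35 kg: 90 mm deep (x), 100 wide (y), 60 high; walls 4, front wall 46 high. Origin: centre of the underside; x to the bin's back, y to its left, z up. It hangs level: lip on the top rail, nib hooked behind it, back face (x = 45 mm) on the lower rail, heel caught under the lower rail, so it cannot go straight up. Turned front-up about its nib by 0.25 rad or more, its heel is clear.
- wide_bin_tab (a point): Grip point at mid-height in the wide bin's pull tab: an upright fin 10 mm thick (y) and 30 high that juts 40 mm forward from the middle of the front wall. In the bin's frame the point is at (-68, 0, 31) mm; the fin spans x -85 to -45, z 16 to 46 mm. Axes as the bin's.
- wide_bin_nib (a point): Lower edge of the wide bin's nib, mid-width, at (62, 0, 51) mm in the bin's frame. The lip runs back from the top of the back face (x 45 to 64 mm, underside at z = 60, 4 thick); the nib, 4 mm thick, hangs from its end. The slot between back face and nib is 15 mm wide, 9 deep. All full width.
- wide_bin_corner (a point): Back left bottom corner of the wide bin, the left end of its heel: (54, 50, 0) mm in the bin's frame. The heel is a ridge 5 mm high, full width, that juts 9 mm back from the foot of the back face; at the start its top is 3 mm below the lower rail.
- narrow_bin: Same form and depth as the wide bin, but 66 mm wide, with a few metal parts in it. It hangs on the same stand, left or right of the wide bin, and stays there. Origin and axes as for the wide bin.
- ledge (a point): Middle of the top edge of the stand's top rail: a steel strip 5 mm thick (x), 20 high, 390 long (y), its top edge 170 mm above the table. x points from the bins to the rear of the stand, y along the rail, z up (the hung bins' axes are parallel to these). The stand is fixed.
- stand: The hanging stand, bare metal. Origin: under the rails, middle, on the table; axes as point ledge. The top rail spans x 7 to 12 mm, the lower rail x -2.5 to 7.5 mm; the lower rail is 118 to 138 mm above the table. Posts 20 mm wide stand at y = +-185 mm behind the rails, up to 177 mm; base plate 120 x 400 x 12 mm.
- scale: Counting scale, fixed: white housing 220 (x) by 210 by 45 mm high, a steel plate (190 x 190 mm, top 53 mm above the table, does not give), an L-shaped fence on it and the display behind, from x = 105 mm, up to 122 mm high. Origin: centre of the housing's underside; the fence corner is at (65, 65, 53) mm. Axes as point scale_corner.
- scale_corner (a point): Inner corner of the fence, on the plate's top. The back wall runs along y, inner face at x = 0; the left wall along x, inner face at y = 0; both 6 mm thick, 30 high, about 150 long, on the -y and -x sides. Bin home: heel on the back wall, left side on the left wall, its corner at this point, axes along these; the lip then stands clear over the back wall.
- jar: Small glass jar with a steel lid, 48 mm across, 65 mm high, standing on the table between the stand and the scale. Origin: centre of its underside.
There are look-alikes about, which are no part of the job. Leave any turquoise look-alike of the wide_bin alone.

How it is judged:
By the outcome, as a careful person would: the job done as asked, in the order asked, and still so for the second after the job is handed in, with the robot touching nothing.
It also fails if it takes over 64 s, if anything falls off the work surface, if the arm or the gripper's body presses on something with over 40 N, if the wrist force passes 120 N, or if a joint passes its speed limit or range.

## Working session

There is one attempt and no reset: what is moved stays moved. The work goes in short steps, each a Python script; the robot and the scene stay as the last script left them, time stands still between calls to the robot, and variables do not carry over. Pictures are saved under pics/ and viewed, and the job is handed in when it is done.

```bash
ls; mkdir -p pics
python3 - <<'E'
from rig import robot
import cv2
for n in ("scene","top","wrist"):
    im=robot.grab_frame(n); cv2.imwrite(f"pics/a_{n}.png",im[:,:,::-1])
    print(n,robot.camera_info(n))
print(robot.get_state())
E
```

```text
pics
scene {'fx': 389.45172838484666, 'fy': 389.45172838484666, 'cx': 323.90591054749234, 'cy': 197.90723062903754, 'rvec': array([ 1.99560328,  1.78888217, -0.53538159]), 'tvec': array([-0.06676943, -0.45499685,  1.21686515])}
top {'fx': 494.18420325188987, 'fy': 494.18420325188987, 'cx': 309.3759723052675, 'cy': 200.91300985543822, 'rvec': array([ 2.15713426, -2.1075963 ,  0.18731752]), 'tvec': array([-0.00871084,  0.61562874,  1.2235903 ])}
wrist {'fx': 351.2865749320445, 'fy': 351.2865749320445, 'cx': 321.6820081760733, 'cy': 202.00271897521267, 'rvec': array([-2.46134709,  1.59047279,  0.1963261 ]), 'tvec': array([-0.62441287, -0.02568423,  0.39103432])}
{'time': 0.15, 'qpos': array([ 1.10545518,  0.41786574, -0.01033896,  1.61401303,  0.00472181,
        1.1107106 , -0.05297834]), 'joint_vel': array([-3.60694342e-04, -3.06421233e-03,  1.49408747e-03, -2.02390757e-03,
       -6.80793300e-04,  7.45673720e-06, -3.27295072e-04]), 'effort': array([ 8.97884147e-04, -8.51531053e+01,  6.39350004e-01, -4.26134312e+01,
       -4.87527216e-02,  1.71624759e-02,  1.31428596e-04]), 'ee_pos': array([ 0.25692377, -0.56942494,  0.19596042]), 'tool_rot': array([[ 9.11486388e-01,  4.11329961e-01, -4.75872378e-04],
       [ 4.11330228e-01, -9.11485997e-01,  8.48794824e-04],
       [-8.46162667e-05, -9.69405622e-04, -9.99999527e-01]]), 'force': array([ 0.57858905,  0.13149364, -0.14085071]), 'moment': array([-0.01704371,  0.04807229, -0.00504415]), 'opening': 0.09396721001224988}
```

View pics/a_scene.png

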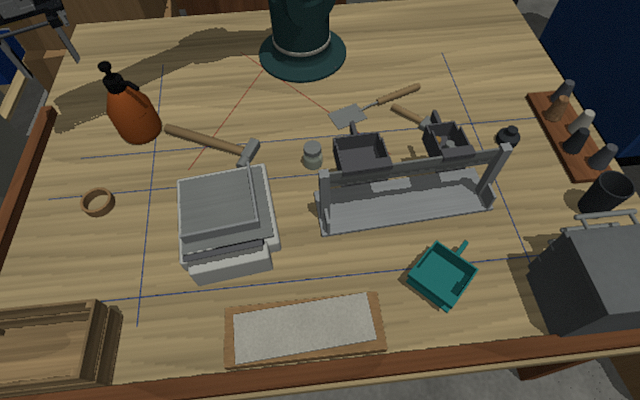

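View pics/a_top.png

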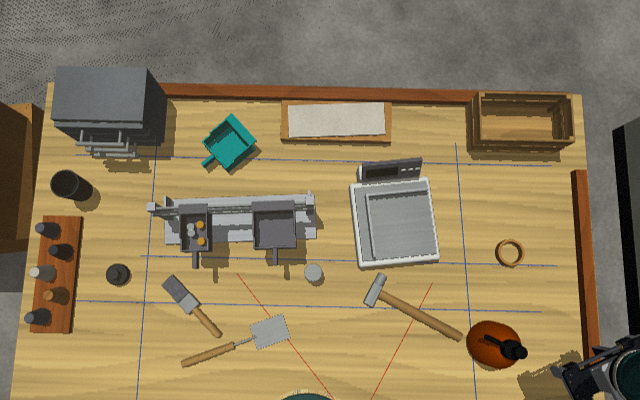

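View pics/a_wrist.png

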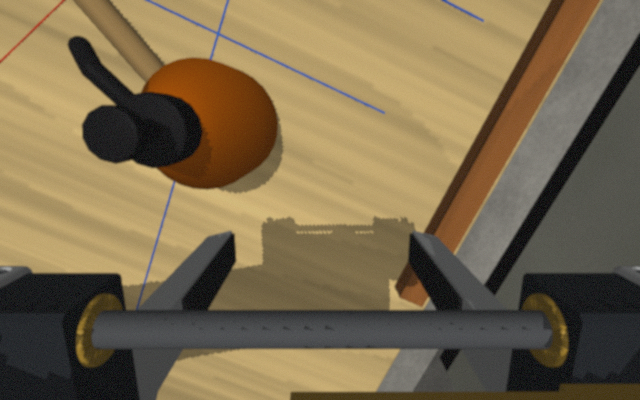

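```bash
cat > h.py <<'E'
import numpy as np, cv2
from rig import robot
def cam(n):
    c=robot.camera_info(n); K=np.array([[c['fx'],0,c['cx']],[0,c['fy'],c['cy']],[0,0,1]])
    return K,np.array(c['rvec']),np.array(c['tvec'])
def proj(n,P,ci=None):
    K,r,t=ci or cam(n)
    return cv2.projectPoints(np.atleast_2d(np.array(P,float)),r,t,K,None)[0].reshape(-1,2)
def unproj(n,uv,z,ci=None):
    K,r,t=ci or cam(n); R=cv2.Rodrigues(r)[0]
    out=[]
    for (u,v),zz in zip(np.atleast_2d(uv),np.broadcast_to(z,len(np.atleast_2d(uv)))):
        d=R.T@np.linalg.solve(K,[u,v,1]); o=-R.T@t
        out.append(o+d*(zz-o[2])/d[2])
    return np.array(out)
def crop(im,x0,y0,x1,y1,s,fn):
    c=cv2.resize(im[y0:y1,x0:x1],None,fx=s,fy=s,interpolation=cv2.INTER_CUBIC)
    cv2.imwrite(fn,c[:,:,::-1])
E
python3 - <<'E'
from h import *
im=cv2.imread('pics/a_top.png')[:,:,::-1]
crop(im,140,180,330,290,4.2,'pics/b1.png')
crop(im,335,150,450,275,4.6,'pics/b2.png')
im=cv2.imread('pics/a_scene.png')[:,:,::-1]
crop(im,165,110,525,285,2.2,'pics/b3.png')
E
```

```text
(no output)
```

View pics/b1.png

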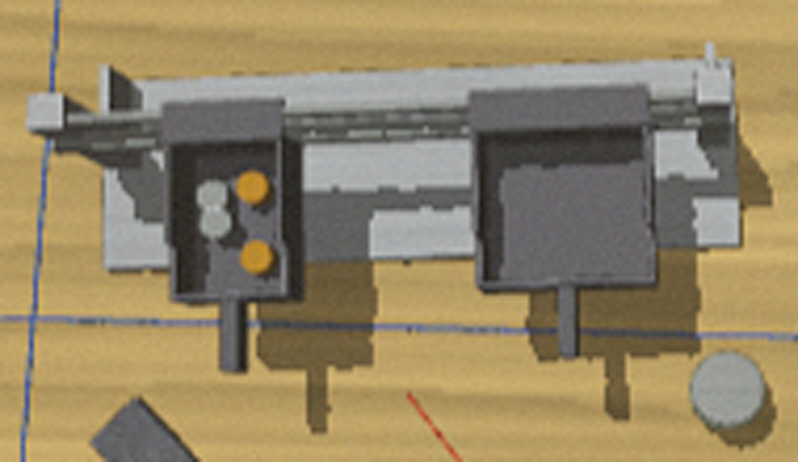

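View pics/b2.png

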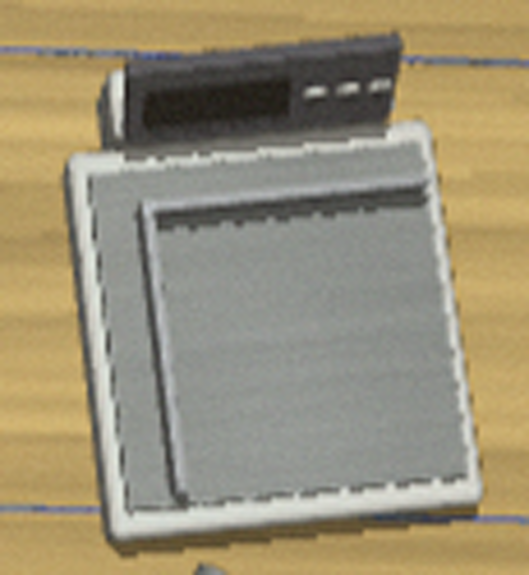

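View pics/b3.png

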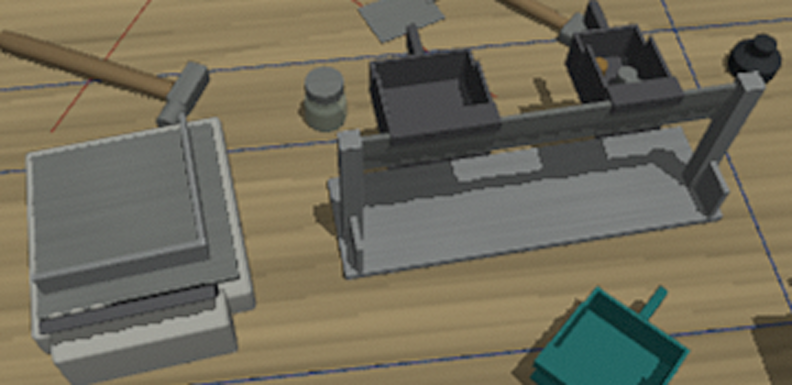

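```bash
cat >> h.py <<'E'
from scipy.optimize import least_squares
def T(p,P):
    P=np.atleast_2d(P).astype(float); c,s=np.cos(p[2]),np.sin(p[2])
    return np.c_[p[0]+c*P[:,0]-s*P[:,1],p[1]+s*P[:,0]+c*P[:,1],P[:,2]]
def fit(obs,p0):  # obs list of (camname,ci,P(mm) ,uv)
    def f(p): return np.concatenate([(proj(n,T(p,np.array(P)/1000),ci)-np.array(uv)).ravel() for n,ci,P,uv in obs])
    r=least_squares(f,p0,loss='soft_l1'); return r.x,f(r.x).reshape(-1,2)
def uncrop(pts,x0,y0,s): return (np.array(pts,float)+.5)/s-.5+[x0,y0]
E
python3 - <<'E'
from h import *
np.set_printoptions(precision=4,suppress=True)
ct=cam('top'); cs=cam('scene')
binP=[(64,50,174),(64,-50,174),(-45,50,156),(-45,-50,156),(-85,5,156),(-85,-5,156)]
uvt=uncrop([(470,92),(649,86),(478,290),(656,286),(560,355),(579,355)],140,180,4.2)
p,r=fit([('top',ct,binP,uvt)],[.6,0,0]); print('bin',p); print(r)
sP=[(64,50,174),(64,-50,174)]
uvs=uncrop([(498,108),(388,143)][::-1],165,110,2.2)
print('scene check: bin lip back corners', proj('scene',T(p,np.array([(64,50,174),(64,-50,174),(-45,-50,156),(-45,50,156)])/1000),cs), 'b3 lip: left-img',uncrop([(390,137),(498,123),(370,80),(470,50)],165,110,2.2))
# scale
hP=[(110,105,45),(110,-105,45),(-110,-105,45),(-110,105,45)]
pP=[(71,71,83),(71,-79,83),(-85,71,83)]
uh=uncrop([(68,160),(430,125),(480,500),(110,540)],335,150,4.6)
up=uncrop([(140,203),(427,182),(176,503)],335,150,4.6)
p1,r=fit([('top',ct,hP,uh)],[.6,-.3,0]); print('scale housing',p1,r)
p2,r=fit([('top',ct,pP[:2]+pP[2:],up)],[.6,-.3,0]); print('scale fence',p2,r)
print('jar',unproj('top',uncrop([(727,390)],140,180,4.2),.065))
print('narrow tab', unproj('top',uncrop([(232,370)],140,180,4.2),.156))
E
```

```text
bin [0.5298 0.0869 0.0611]
[[-0.017  -0.2781]
 [ 0.1903 -0.4301]
 [-0.2154 -0.0843]
 [ 0.2632 -0.7598]
 [-0.002   0.9658]
 [-0.2143  0.8003]]
scene check: bin lip back corners [[391.783  163.907 ]
 [341.4664 171.1702]
 [331.5359 135.3595]
 [377.5355 129.0627]] b3 lip: left-img [[342.     172.    ]
 [391.0909 165.6364]
 [332.9091 146.0909]
 [378.3636 132.4545]]
scale housing [ 0.5696 -0.2137  0.1184] [[-0.6288 -1.1402]
 [ 0.1191 -0.9263]
 [ 1.0163  1.3867]
 [-0.3215  0.601 ]]
scale fence [ 0.5674 -0.2163  0.1101] [[ 1.2348  0.8349]
 [-2.3574  0.3826]
 [ 0.1385 -2.6765]]
jar [[ 0.4325 -0.0069  0.065 ]]
narrow tab [[0.4345 0.2672 0.156 ]]
```

```bash
cat >> h.py <<'E'
np.set_printoptions(precision=4,suppress=True)
def Rz(a): c,s=np.cos(a),np.sin(a); return np.array([[c,-s,0],[s,c,0],[0,0,1.]])
def Ry(a): c,s=np.cos(a),np.sin(a); return np.array([[c,0,s],[0,1,0],[-s,0,c]])
DOWN=np.diag([1.,-1,-1])
E
python3 - <<'E'
from h import *
s=robot.get_state(); K,r,t=cam('wrist'); R=cv2.Rodrigues(r)[0]
Rt=s['tool_rot']; print('cam in tool', Rt.T@(-R.T@t-s['ee_pos'])); print('cam axes in tool\n',Rt.T@R.T)
def q(p,y,th,flip=0):
    O=Rz(y)@Ry(th)@DOWN@Rz(np.pi*flip); a=robot.ik(p,O); return a
for f in (0,1):
  for nm,p,y,th in [('view',(.5,-.21,.45),.11,0),('viewb',(.44,.08,.42),.06,0),('grip',(.462,.083,.141),.06,0),('tilt.4',(.48,.084,.175),.06,.4),('tilt.45lift',(.48,.084,.29),.06,.45),('place',(.51,-.21,.085),.115,0)]:
    print(f,nm,q(p,y,th,f))
E
```

```text
cam in tool [ 0.0693 -0.0001 -0.1891]
cam axes in tool
 [[-0.0006 -0.9703 -0.2418]
 [ 1.     -0.0006 -0.0001]
 [-0.0001 -0.2418  0.9703]]
0 view [ 0.526   0.1508 -0.217   1.4064  0.0324  1.5878 -1.1489]
0 viewb [ 0.7528 -0.0346 -0.958   1.6511 -0.0283  1.5104 -1.714 ]
0 grip [ 0.3407  0.266  -0.6639  2.0269  0.2061  0.9136 -1.9437]
0 tilt.4 [ 0.1417  0.4953 -0.4577  1.6607  0.1166  1.4244 -1.8601]
0 tilt.45lift [ 0.1606  0.4315 -0.4914  1.5012  0.0804  1.693  -1.8548]
0 place [ 0.4604  0.4276 -0.1554  1.8903  0.0871  0.8301 -1.1958]
1 view [ 0.8505  0.182  -0.6102  1.396   0.1039  1.5958  1.9315]
1 viewb [ 0.69   -0.0337 -0.8987  1.6522 -0.0265  1.5104  1.424 ]
1 grip [ 0.6163  0.3594 -1.0079  2.0201  0.3723  0.9574  1.0482]
1 tilt.4 [ 0.4091  0.6021 -0.8555  1.6515  0.299   1.4721  1.1035]
1 tilt.45lift [ 0.423   0.5342 -0.9021  1.492   0.2296  1.7275  1.1237]
1 place [ 0.8474  0.5035 -0.6489  1.8772  0.3852  0.8883  1.6964]
```

Run:
```python
from h import *
import pickle
for nm,p,y in [('scale',(.49,-.215,.28),.11),('bin',(.455,.083,.31),.06)]:
    robot.move_ptp(np.array(p),Rz(y)@DOWN)
    robot.pause(.3)
    ci=cam('wrist'); im=robot.grab_frame('wrist'); cv2.imwrite(f'pics/w_{nm}.png',im[:,:,::-1]); pickle.dump(ci,open(f'w_{nm}.pkl','wb'))
    print(robot.get_state()['time'],robot.get_state()['ee_pos'])
```

```text
2.0917 [ 0.4899 -0.2153  0.2799]
3.6 [0.4551 0.0826 0.3099]
```

View pics/w_scale.png

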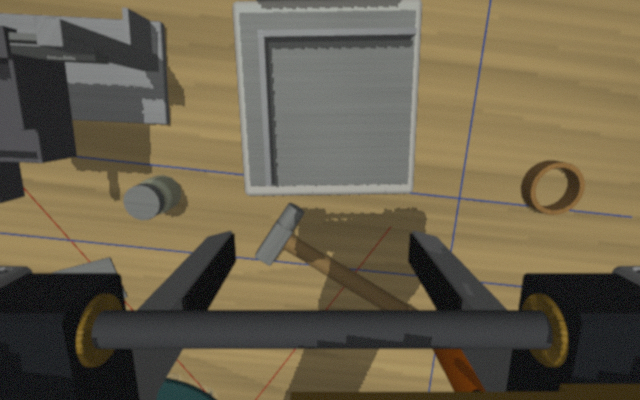

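View pics/w_bin.png

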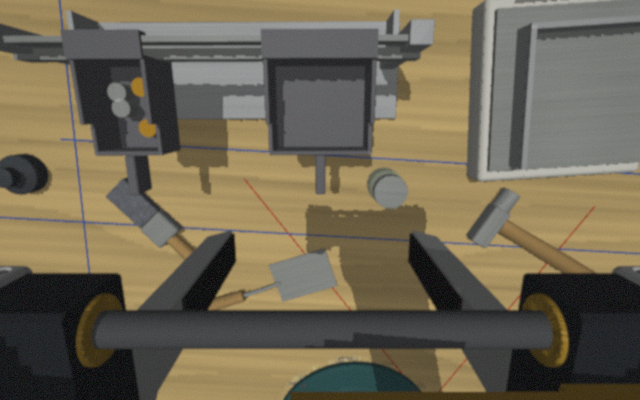

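Wrist views: the first shows the whole scale (fence corner near (268,37)); the second the wide bin, lip (262..378, 30..55), tab tip (321,193), and scale at right. Enlarge for measuring.

Run:
```python
from h import *
im=cv2.imread('pics/w_scale.png')[:,:,::-1]
crop(im,225,0,430,200,3.0,'pics/c1.png')
im=cv2.imread('pics/w_bin.png')[:,:,::-1]
crop(im,250,10,450,205,3.0,'pics/c2.png')
```

```text
(no output)
```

View pics/c1.png

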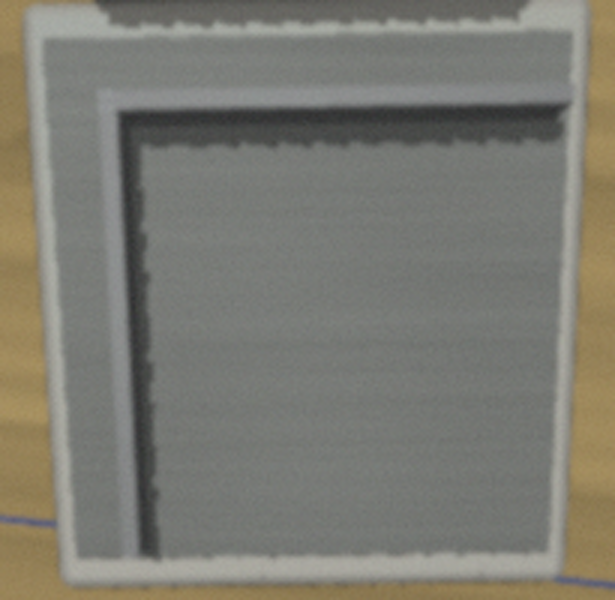

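View pics/c2.png

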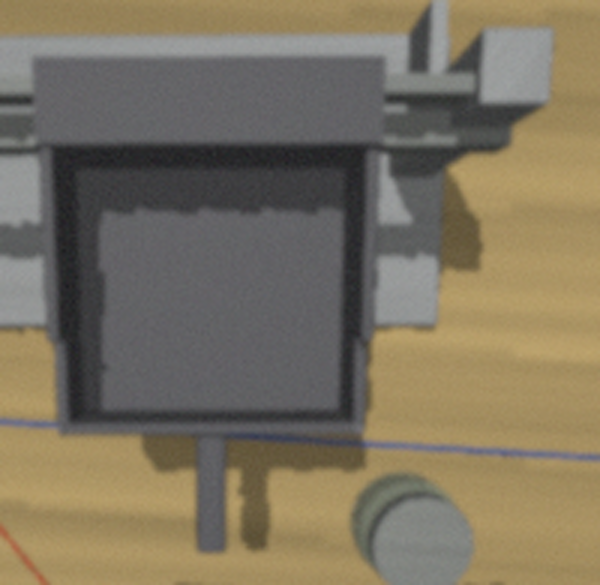

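Run:
```python
from h import *
import pickle
cw=pickle.load(open('w_scale.pkl','rb')); cb=pickle.load(open('w_bin.pkl','rb')); ct=cam('top')
U=lambda p:uncrop(p,225,0,3.0)
a=unproj('w',U([(120,110),(572,103),(137,557)]),.083,cw); print('fence inner top',a)
print('yaw back',np.arctan2(-(a[1]-a[0])[0]*-1,-(a[1]-a[0])[1])*1, 'left',np.arctan2(*(a[0]-a[2])[[1,0]]))
b=unproj('w',U([(98,90),(572,83),(122,557)]),.083,cw); print('outer',b)
print('yaws', np.arctan2((b[1]-b[0])[0],-(b[1]-b[0])[1]), np.arctan2(*(b[0]-b[2])[[1,0]]))
pl=unproj('w',U([(45,40),(573,30),(550,553),(63,557)]),.053,cw); print('plate',pl, pl.mean(0), [np.linalg.norm(pl[i]-pl[(i+1)%4]) for i in range(4)])
d=pl-pl[[1,2,3,0]]; print('plate yaws',[np.arctan2(v[1],v[0]) for v in d])
# top cam same
a=unproj('top',uncrop([(157,214),(428,191),(186,500)],335,150,4.6),.083,ct); print('top fence inner',a, np.arctan2((a[1]-a[0])[0],-(a[1]-a[0])[1]), np.arctan2(*(a[0]-a[2])[[1,0]]))
# joint fit
pP=[(95,95,53),(95,-95,53),(-95,-95,53),(-95,95,53),(65,65,83),(71,71,83)]
uw=U([(45,40),(573,30),(550,553),(63,557),(120,110),(98,90)])
p,r=fit([('w',cw,pP,uw)],[.57,-.215,.11]); print('scale w',p,'corner',T(p,[(.065,.065,.053)])); print(r)
uT=uncrop([(88,172),(425,140),(467,478),(127,513),(157,214),(140,203)],335,150,4.6)
p,r=fit([('top',ct,pP,uT)],[.57,-.215,.11]); print('scale top',p,'corner',T(p,[(.065,.065,.053)])); print(r)
# bin
binP=[(64,50,174),(64,-50,174),(45,50,174),(45,-50,174),(-45,50,156),(-45,-50,156),(-85,5,156),(-85,-5,156)]
ub=uncrop([(33,57),(384,55),(40,147),(383,147),(60,432),(362,432),(199,550),(226,551)],250,10,3.0)
p,r=fit([('w',cb,binP,ub)],[.53,.085,.06]); print('bin w',p);print(r)
print('jar', unproj('w',uncrop([(422,543)],250,10,3.0),.065,cb))
```

```text
fence inner top [[ 0.6289 -0.1421  0.083 ]
 [ 0.6476 -0.2935  0.083 ]
 [ 0.476  -0.1591  0.083 ]]
yaw back 0.12319578150187664 left 0.1108887754519021
outer [[ 0.6342 -0.1343  0.083 ]
 [ 0.6537 -0.2924  0.083 ]
 [ 0.4754 -0.1536  0.083 ]]
yaws 0.12247644460064787 0.12056200462597202
plate [[ 0.6545 -0.1086  0.053 ]
 [ 0.6783 -0.2963  0.053 ]
 [ 0.4893 -0.3201  0.053 ]
 [ 0.4664 -0.1258  0.053 ]] [ 0.5721 -0.2127  0.053 ] [np.float64(0.18920277044121628), np.float64(0.19052525475013396), np.float64(0.19570389157439702), np.float64(0.18891013245863775)]
plate yaws [np.float64(1.6969149344064631), np.float64(0.12513689561832325), np.float64(-1.4535340180495548), np.float64(-3.0508447285948614)]
top fence inner [[ 0.6263 -0.1442  0.083 ]
 [ 0.6427 -0.2935  0.083 ]
 [ 0.4702 -0.1601  0.083 ]] 0.10956419064710202 0.10182192192226273
scale w [ 0.5722 -0.2137  0.1201] corner [[ 0.6289 -0.1414  0.053 ]]
[[-0.5317 -0.7142]
 [ 0.2355  0.4423]
 [-0.5634 -0.0662]
 [ 4.1834  0.3345]
 [-0.6759 -0.1671]
 [ 0.4113  0.1233]]
scale top [ 0.5707 -0.2149  0.1189] corner [[ 0.6275 -0.1426  0.053 ]]
[[ 0.1828  0.5088]
 [-0.6364  0.6771]
 [ 0.4225  0.0322]
 [ 0.0526 -0.3794]
 [-0.6014 -0.499 ]
 [ 0.4647 -0.2071]]
bin w [0.5313 0.0885 0.0631]
[[-0.1287 -0.2078]
 [ 0.7032 -0.1219]
 [-1.4334 -6.1831]
 [ 0.2756 -6.747 ]
 [-0.784   1.1916]
 [ 1.2747  0.7225]
 [-0.5357  1.7217]
 [ 0.454   1.3439]]
jar [[ 0.4362 -0.0056  0.065 ]]
```

Run:
```python
from h import *
import pickle
cb=pickle.load(open('w_bin.pkl','rb')); ct=cam('top')
binP=[(64,50,174),(64,-50,174),(41,50,174),(41,-50,174),(-45,50,156),(-45,-50,156),(-85,5,156),(-85,-5,156)]
ub=uncrop([(33,57),(384,55),(40,147),(383,147),(60,432),(362,432),(199,550),(226,551)],250,10,3.0)
p,r=fit([('w',cb,binP,ub)],[.53,.085,.06]); print('bin w',p);print(r)
iT=[0,1,4,5,6,7]
uvt=uncrop([(470,92),(649,86),(478,290),(656,286),(560,355),(579,355)],140,180,4.2)
p,r=fit([('w',cb,binP,ub),('top',ct,[binP[i] for i in iT],uvt)],[.53,.085,.06]); print('both',p);print(r)
print('tab',T(p,[(-.068,0,.141)]),'tip',T(p,[(-.085,0,.141)]))
for z in(.156,): print(unproj('w',uncrop([(212,550)],250,10,3.0),z,cb),unproj('top',uncrop([(570,355)],140,180,4.2),z,ct))
# stand post right top: front-face x? at (548,30),(485,30),(480,103),(547,105)
pr=unproj('w',uncrop([(485,30),(550,30),(545,105),(480,103)],250,10,3.0),.177,cb); print(pr)
```

```text
bin w [0.5314 0.0885 0.0629]
[[-0.0939 -0.3403]
 [ 0.7469 -0.2223]
 [-1.1931 -1.3455]
 [ 0.1545 -1.8751]
 [-0.7811  1.0855]
 [ 1.2843  0.6421]
 [-0.5395  1.6324]
 [ 0.4509  1.257 ]]
both [0.5312 0.0883 0.0637]
[[ 0.0963 -0.0332]
 [ 0.9175 -0.0166]
 [-0.9856 -1.0497]
 [ 0.3431 -1.677 ]
 [-0.5281  1.3314]
 [ 1.5224  0.8066]
 [-0.2698  1.8302]
 [ 0.7192  1.4471]
 [-0.6522 -0.8296]
 [-0.4561 -1.0881]
 [-0.7323 -0.6499]
 [-0.2652 -1.4337]
 [-0.4829  0.3424]
 [-0.6964  0.166 ]]
tab [[0.4634 0.0839 0.141 ]] tip [[0.4464 0.0829 0.141 ]]
[[0.4482 0.0834 0.156 ]] [[0.447  0.0812 0.156 ]]
[[ 0.6056  0.0161  0.177 ]
 [ 0.6066 -0.002   0.177 ]
 [ 0.5873 -0.0032  0.177 ]
 [ 0.5867  0.0153  0.177 ]]
```

```bash
cat >> h.py <<'E'
BP=np.array([.5312,.0883,.063]); GX=-.064; GZ=.031
def binT(dx,dz,th,pivot=(.062,0,.051),yaw=None,base=None):
    """TCP pose for grip (GX,0,GZ) when bin turned th about pivot and shifted dx,dz in its own heading"""
    b=BP if base is None else base
    g=np.array([GX,0,GZ]); pv=np.array(pivot)
    q=pv+Ry(th)@(g-pv)+[dx,0,dz]
    R=Rz(b[2]); pos=R@(q+[0,0,.110])+[b[0],b[1],0]
    return pos, R@Ry(th)@DOWN
def snap(n,fn):
    ci=cam(n); im=robot.grab_frame(n); cv2.imwrite(fn,im[:,:,::-1]); return ci
def st(m=''):
    s=robot.get_state(); print(m,'t',round(s['time'],2),'p',s['ee_pos'],'F',s['force'],'M',s['moment'],'op',round(s['opening'],4))
E
python3 - <<'E'
from h import *
p,R=binT(0,0,0)
print(p)
robot.gripper_to(.05)
robot.move_ptp(p+[0,0,.06],R)
robot.move_linear(p,velocity=.1,threshold=8); st('down')
robot.gripper_to(0.0); st('grip')
snap('wrist','pics/d1.png'); snap('scene','pics/d1s.png')
E
```

```text
[0.4673 0.0843 0.141 ]
down t 5.69 p [0.4678 0.0844 0.1418] F [-0.0195 -0.1322 -0.0862] M [-0.0142  0.0047  0.0162] op 0.0499
grip t 6.4 p [0.4674 0.0847 0.1411] F [-0.7018  3.8912  0.933 ] M [ 0.9849  0.1727 -0.0206] op 0.0092
```

View pics/d1.png

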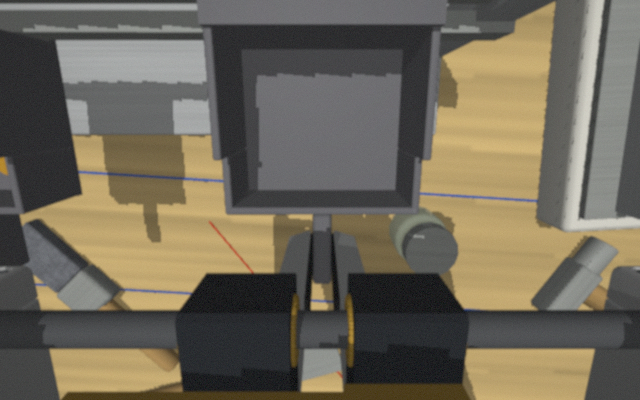

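View pics/d1s.png

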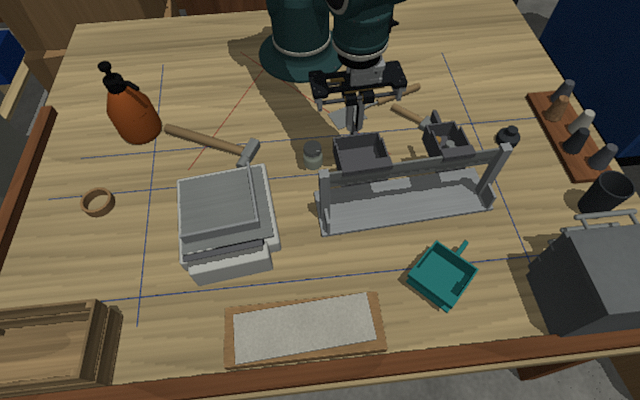

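The fin is held between the pads (image (322,235)–(322,280)), the bin is still level and the jar is untouched at (425,240). Now I tilt it.

Run:
```python
from h import *
N=6; TH=.42
poses=[binT(.002*k/N,.0015*k/N,TH*k/N) for k in range(1,N+1)]
for p,R in poses: assert robot.ik(p,R) is not None
for i,(p,R) in enumerate(poses):
    robot.move_linear(p,velocity=.04,frame=R); st(i)
    F=np.linalg.norm(robot.get_state()['force'])
    if F>30: print('STOP');break
snap('wrist','pics/e1.png'); snap('scene','pics/e1s.png')
im=cv2.imread('pics/e1s.png')[:,:,::-1]; crop(im,290,50,530,250,3,'pics/e1c.png')
```

```text
0 t 6.88 p [0.4667 0.084  0.1497] F [-0.166  0.8   -2.21 ] M [ 0.106  -0.3339  0.0028] op 0.0093
1 t 7.26 p [0.4663 0.0841 0.1588] F [ 0.1749 -0.1021 -1.9071] M [ 0.1126 -0.3611 -0.0533] op 0.0093
2 t 7.64 p [0.4667 0.0842 0.1679] F [ 0.8475 -0.0732 -2.5684] M [ 0.1043 -0.5121 -0.0457] op 0.0092
3 t 8.03 p [0.4678 0.0844 0.1771] F [ 0.7313 -0.0742 -2.3828] M [ 0.0928 -0.552  -0.0289] op 0.0095
4 t 8.41 p [0.4696 0.0845 0.1862] F [ 0.158  -0.0165 -2.5287] M [ 0.0807 -0.6622 -0.0285] op 0.0094
5 t 8.79 p [0.472  0.0847 0.1951] F [ 0.5528  0.2922 -3.8606] M [ 0.0928 -0.6841 -0.0304] op 0.0095
```

View pics/e1.png

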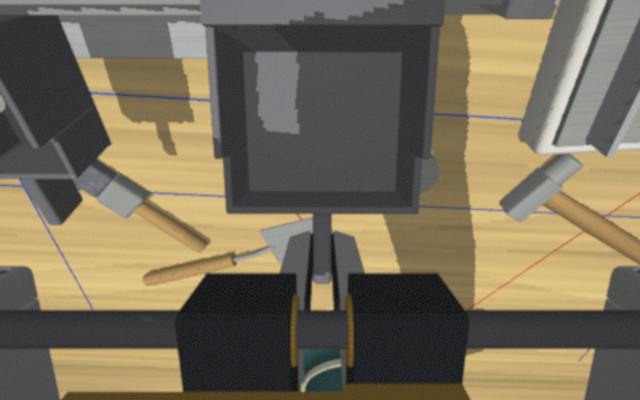

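View pics/e1c.png

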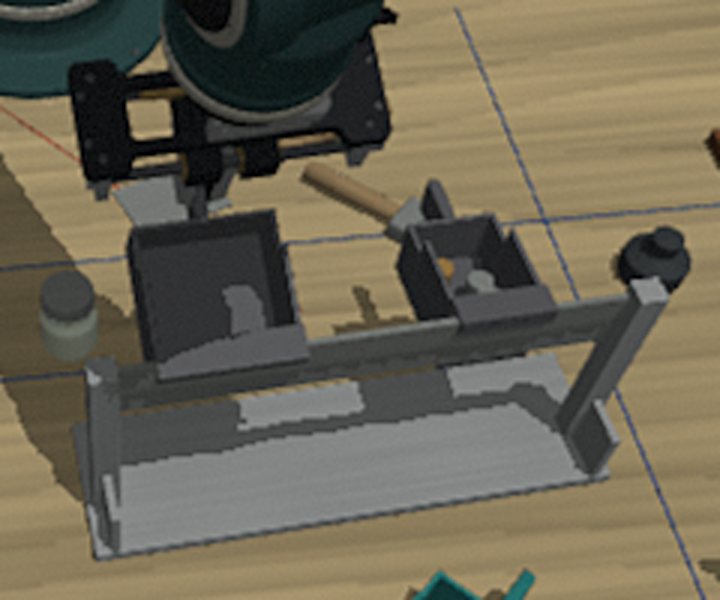

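The bin tilted rigidly with the tool: its front corners at (228,212) and (418,212) are the same as before, so nothing slipped. Forces are about 4 N. Next I lift it, then pull back and level.

Run:
```python
from h import *
p,R=binT(.002,.0015,.42)
robot.move_linear(p+[0,0,.03],velocity=.06); st('l1')
robot.move_linear(p+[0,0,.105],velocity=.15); st('l2')
# back off & level
p2,R2=binT(-.05,.115,0)
print(p2, robot.ik(p2,R2))
robot.move_linear(p2,velocity=.15,frame=R2); robot.pause(.2); st('lev')
snap('wrist','pics/f1.png'); snap('scene','pics/f1s.png')
im=cv2.imread('pics/f1s.png')[:,:,::-1]; crop(im,290,20,530,220,3,'pics/f1c.png')
```

```text
l1 t 9.54 p [0.4718 0.0845 0.2254] F [ 0.376  -0.1274 -4.2879] M [ 0.0737 -0.5703  0.0039] op 0.0098
l2 t 10.19 p [0.4718 0.0844 0.2997] F [-0.0212 -0.2607 -3.7329] M [ 0.1036 -0.5518  0.0202] op 0.0096
[0.4174 0.0811 0.256 ] [ 0.1966  0.0043 -0.4588  1.9884  0.0021  1.1494 -1.7708]
lev t 11.04 p [0.4181 0.0813 0.2557] F [ 0.6356  0.4309 -3.1864] M [ 0.0088 -0.051   0.0093] op 0.0089
```

View pics/f1.png

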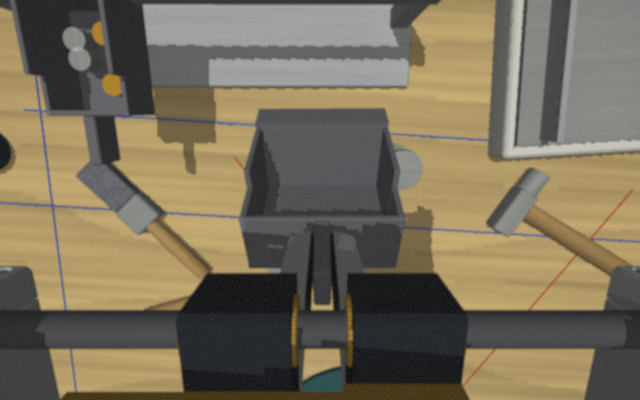

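View pics/f1c.png

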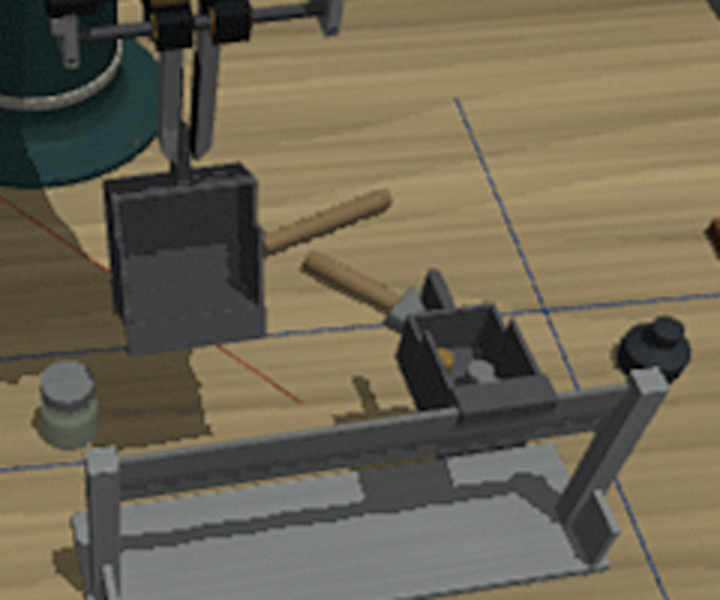

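The bin has swung back-down in the pads while being held. I'll measure the sag angle.

```bash
cat >> h.py <<'E'
def fitsag(ci,st_,P,uv):
    # bin frame: rotation phi about y through grip (gx,0,gz); params phi,gx,gz,dy,dyaw
    Rt=st_['tool_rot']@DOWN.T; t0=st_['ee_pos']
    P=np.array(P)/1000
    def W(p): 
        g=np.array([p[1],p[3],p[2]]); return t0+(Rt@Rz(p[4])@Ry(p[0])@(P-g).T).T
    def f(p): return np.r_[(proj('w',W(p),ci)-np.array(uv)).ravel(),(p[1]-GX)*500,(p[2]-GZ)*500,p[3]*500,p[4]*30]
    r=least_squares(f,[0.3,GX,GZ,0,0],loss='soft_l1'); return r.x,f(r.x)[:-4].reshape(-1,2)
E
python3 - <<'E'
from h import *
im=cv2.imread('pics/f1.png')[:,:,::-1]; crop(im,225,95,425,295,3,'pics/f2.png')
ci=cam('wrist'); s=robot.get_state()
P=[(64,50,64),(64,-50,64),(-45,50,46),(-45,-50,46),(-45,50,0),(-45,-50,0)]
x,r=fitsag(ci,s,P,[(259,110),(388,110),(241,220),(403,217),(246,267),(400,265)]); print(x); print(r)
E
```

```text
[ 1.1127 -0.0621  0.0447  0.0007  0.0084]
[[ 0.7794  0.2257]
 [-4.5577 -0.9104]
 [-1.0948 -1.6288]
 [ 2.234  -0.0476]
 [ 4.4599  0.2784]
 [-4.4939  1.0736]]
```

View pics/f2.png

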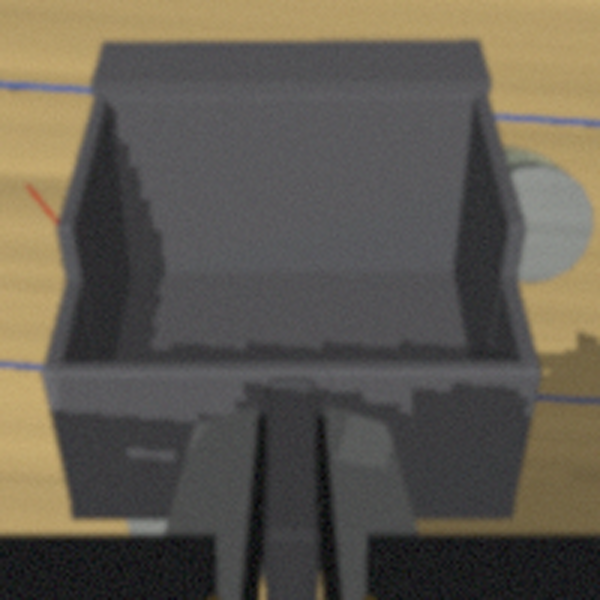

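Run:
```python
from h import *
ci=cam('wrist'); s=robot.get_state()
P=[(64,50,64),(64,-50,64),(41,50,64),(41,-50,64),(-45,50,46),(-45,-50,46),(-45,50,0),(-45,-50,0)]
uv=uncrop([(103,42),(482,42),(93,93),(492,90),(45,368),(540,368),(73,517),(513,517)],225,95,3)
x,r=fitsag(ci,s,P,uv); print(x); print(r)
Sy=.119; C=np.array([.6283,-.142,.053])
for til in (0,-.2,-.4,-.5,-.6,-.8):
  for nm,off,z in (('hi',(-.055-.118,-.075),.23),('lo',(-.055-.118,-.075),.085),('home',(-.118,-.05),.085)):
    p=C+Rz(Sy)@np.array([off[0],off[1],0]); p[2]=z
    a=robot.ik(p,Rz(Sy)@Ry(til)@DOWN); print(til,nm,p,a)
```

```text
[ 1.1176 -0.0611  0.0434  0.0004 -0.0002]
[[ 1.0288  0.7899]
 [-1.1464  0.7591]
 [ 0.2731 -2.8036]
 [-0.3177 -1.8371]
 [-0.6284  0.0851]
 [ 0.9074  0.0376]
 [ 0.1994  0.0368]
 [-0.3882 -0.0073]]
0 hi [ 0.4654 -0.237   0.23  ] [ 0.5085  0.204  -0.1107  1.8255  0.025   1.1134 -1.0628]
0 lo [ 0.4654 -0.237   0.085 ] [ 0.4999  0.3799 -0.1056  1.9628  0.0544  0.8015 -1.0879]
0 home [ 0.5171 -0.2057  0.085 ] [ 0.4403  0.4347 -0.1455  1.8784  0.0825  0.8343 -1.1991]
-0.2 hi [ 0.4654 -0.237   0.23  ] [ 0.5374  0.1059 -0.0547  1.9574 -0.1349  0.9173 -0.8949]
-0.2 lo [ 0.4654 -0.237   0.085 ] [ 0.5498  0.3044 -0.073   2.0971 -0.1657  0.5816 -0.8385]
-0.2 home [ 0.5171 -0.2057  0.085 ] [ 0.5099  0.3546 -0.1507  2.0242 -0.0752  0.5912 -1.02  ]
-0.4 hi [ 0.4654 -0.237   0.23  ] [ 0.4724  0.0294  0.1058  2.0901 -0.3819  0.7456 -0.6279]
-0.4 lo [ 0.4654 -0.237   0.085 ] [ 0.5333  0.2641  0.0479  2.2241 -0.6839  0.4275 -0.2782]
-0.4 home [ 0.5171 -0.2057  0.085 ] [ 0.5247  0.3049 -0.0811  2.1626 -0.5247  0.3814 -0.5397]
-0.5 hi [ 0.4654 -0.237   0.23  ] [ 0.3821  0.0013  0.2454  2.1561 -0.5462  0.6781 -0.4469]
-0.5 lo [ 0.4654 -0.237   0.085 ] [ 0.7635  0.2668 -0.1517  2.2747 -0.9341  0.3645  0.0178]
-0.5 home [ 0.5171 -0.2057  0.085 ] [ 0.7633  0.3112 -0.3036  2.2191 -0.7428  0.279  -0.2755]
-0.6 hi [ 0.4654 -0.237   0.23  ] [ 0.2382 -0.02    0.4396  2.2212 -0.7392  0.6297 -0.2307]
-0.6 lo [ 0.4654 -0.237   0.085 ] [ 1.317   0.3532 -0.7102  2.3113 -0.9979  0.2302  0.1797]
-0.6 home [ 0.5171 -0.2057  0.085 ] [ 1.0118  0.348  -0.5333  2.271  -1.1488  0.2008  0.1923]
-0.8 hi [ 0.4654 -0.237   0.23  ] None
-0.8 lo [ 0.4654 -0.237   0.085 ] None
-0.8 home [ 0.5171 -0.2057  0.085 ] [ 1.4348  0.5394 -0.9171  2.3598  3.9184  0.2066  1.602 ]
```

Run:
```python
from h import *
Sy=.119; C=np.array([.6283,-.142,.053])
p=C+Rz(Sy)@np.array([-.060-.115*.75+.043*.66,-.080,0]); p[2]=.26
print(p)
mid=np.array([.43,-.08,.26])
robot.move_linear(mid,velocity=.15,frame=Rz(.09)@Ry(-.2)@DOWN); st()
robot.move_linear(p,velocity=.12,frame=Rz(Sy)@Ry(-.4)@DOWN); robot.pause(.2); st()
import pickle
s=robot.get_state(); ci=snap('wrist','pics/g1.png'); pickle.dump((ci,s),open('g1.pkl','wb')); snap('scene','pics/g1s.png')
im=cv2.imread('pics/g1.png')[:,:,::-1]; crop(im,200,60,450,290,2.4,'pics/g1c.png')
im=cv2.imread('pics/g1s.png')[:,:,::-1]; crop(im,140,40,400,290,2.4,'pics/g1sc.png')
```

```text
[ 0.5208 -0.2354  0.26  ]
 t 12.37 p [ 0.43   -0.0794  0.26  ] F [ 0.1072  0.0804 -3.1382] M [-0.0288  0.4062  0.0271] op 0.0093
 t 14.22 p [ 0.5208 -0.2352  0.2601] F [ 0.5122 -0.1514 -3.8357] M [-0.101   0.817   0.0049] op 0.0092
```

View pics/g1c.png

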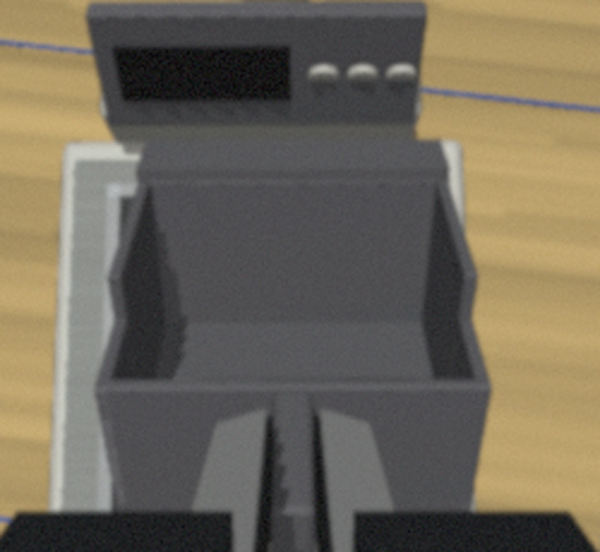

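View pics/g1sc.png

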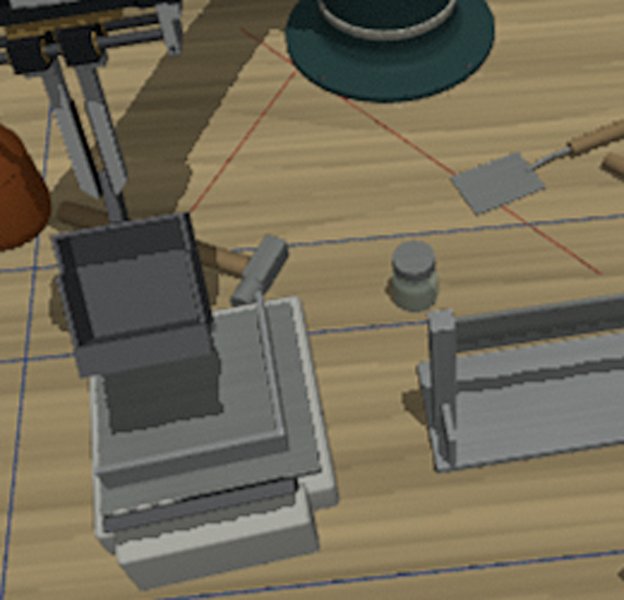

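Run:
```python
from h import *
import pickle
ci,s=pickle.load(open('g1.pkl','rb'))
P=[(64,50,64),(64,-50,64),(41,50,64),(41,-50,64),(-45,50,46),(-45,-50,46)]
uv=uncrop([(142,142),(442,142),(138,183),(448,181),(97,388),(489,388)],200,60,2.4)
x,r=fitsag(ci,s,P,uv); print(x); print(r)
Rt=s['tool_rot']@DOWN.T
for q in [(54,50,0),(54,-50,0),(64,50,51),(-85,0,16),(-45,0,0)]:
    g=np.array([x[1],x[3],x[2]]); print(q, s['ee_pos']+Rt@Rz(x[4])@Ry(x[0])@(np.array(q)/1000-g))
```

```text
[ 1.171  -0.0619  0.0462  0.0001 -0.0005]
[[ 2.3876  0.9005]
 [-1.6719  0.9112]
 [-0.022  -3.9112]
 [-0.072  -3.0681]
 [-0.3676  0.0756]
 [ 0.3737  0.0728]]
(54, 50, 0) [ 0.5655 -0.1796  0.1462]
(54, -50, 0) [ 0.5774 -0.2789  0.1462]
(64, 50, 51) [ 0.6079 -0.1745  0.1758]
(-85, 0, 16) [ 0.4835 -0.2398  0.2545]
(-45, 0, 0) [ 0.5009 -0.2377  0.2152]
```

Run:
```python
from h import *
import pickle
s=robot.get_state(); p=s['ee_pos'].copy()
R=Rz(.119)@Ry(-.4)@DOWN
robot.move_linear(p-[0,0,.078],velocity=.1); robot.pause(.15); st('near')
hit=robot.move_linear(p-[0,0,.112],velocity=.02,threshold=1.5); st(f'hit {hit}')
p=robot.get_state()['ee_pos']
th0=.76
for k in range(1,9):
    th=th0*(1-k/8)
    d=np.array([-.116,0,.046])
    v=Rz(.119)@(Ry(th)@d-Ry(th0)@d)
    robot.move_linear(p+v,velocity=.05); st(round(th,2))
    if robot.get_state()['force'][2]>8: print('stop');break
    if k==4: snap('scene','pics/h0.png')
s=robot.get_state(); ci=snap('wrist','pics/h1.png'); pickle.dump((ci,s),open('h1.pkl','wb')); snap('scene','pics/h1s.png')
im=cv2.imread('pics/h1s.png')[:,:,::-1]; crop(im,140,60,340,290,2.6,'pics/h1sc.png')
```

```text
near t 15.39 p [ 0.5211 -0.2355  0.1828] F [ 0.6511 -0.4976 -3.2623] M [-0.0959  0.8544 -0.0024] op 0.009
hit True t 16.38 p [ 0.5201 -0.2351  0.1626] F [-0.0573 -0.2509 -2.9984] M [-0.1094  0.7461 -0.0215] op 0.0089
0.67 t 16.77 p [ 0.5095 -0.2364  0.1571] F [-0.1282  0.3158 -0.8616] M [-0.0243  0.3883  0.0265] op 0.0088
0.57 t 17.15 p [ 0.4996 -0.2376  0.1506] F [ 0.424  -0.1305 -0.4214] M [0.0115 0.2058 0.0118] op 0.0092
0.47 t 17.53 p [ 0.4903 -0.2386  0.1431] F [-0.3931  0.4877  0.2211] M [0.0683 0.286  0.0485] op 0.0092
0.38 t 17.92 p [ 0.4818 -0.2396  0.1348] F [-2.3851 -0.1082  1.0381] M [0.0405 0.5286 0.0668] op 0.0092
0.29 t 18.35 p [ 0.4741 -0.2405  0.1258] F [-2.2413  0.5309  0.3479] M [0.068  0.5288 0.022 ] op 0.009
0.19 t 18.73 p [ 0.4674 -0.2413  0.1161] F [-1.2256 -0.103   0.1289] M [0.0011 0.6038 0.0178] op 0.0094
0.1 t 19.12 p [ 0.4616 -0.242   0.1059] F [-1.2879 -0.0444  0.5741] M [0.0189 0.5619 0.0436] op 0.0092
0.0 t 19.5 p [ 0.4568 -0.2426  0.0952] F [-2.1211 -0.0519  0.3953] M [ 0.0268  0.535  -0.0434] op 0.009
```

View pics/h1.png

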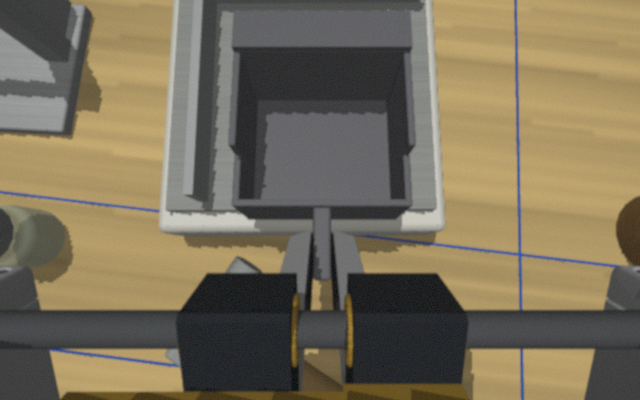

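View pics/h1sc.png

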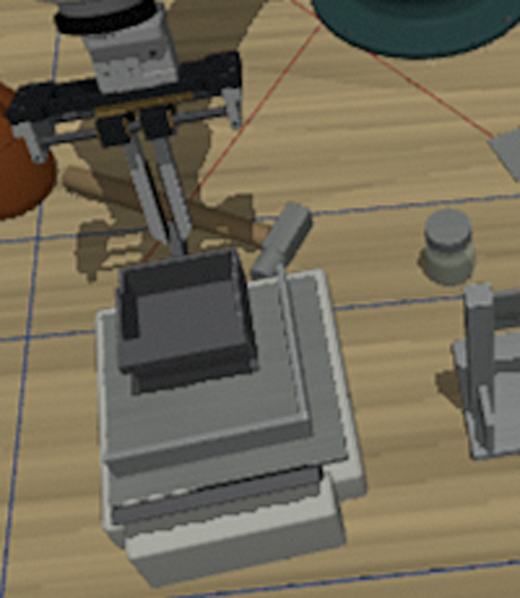

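Run:
```python
from h import *
import pickle
im=cv2.imread('pics/h1.png')[:,:,::-1]; crop(im,215,0,445,240,2.5,'pics/h2.png')
ci,s=pickle.load(open('h1.pkl','rb'))
P=[(64,50,64),(64,-50,64),(41,50,64),(41,-50,64),(-45,50,46),(-45,-50,46)]
uv=[(233,12),(411,12),(237,47),(411,47),(235,206),(411,206)]
x,r=fitsag(ci,s,P,uv); print(x); print(r)
```

```text
[ 0.4359 -0.0638  0.0388  0.0006  0.0003]
[[ 1.6867 -0.3204]
 [-0.6972 -0.4393]
 [-4.231   0.9563]
 [ 1.32    0.8322]
 [-1.5358 -0.319 ]
 [ 0.8489 -0.4535]]
```

View pics/h2.png

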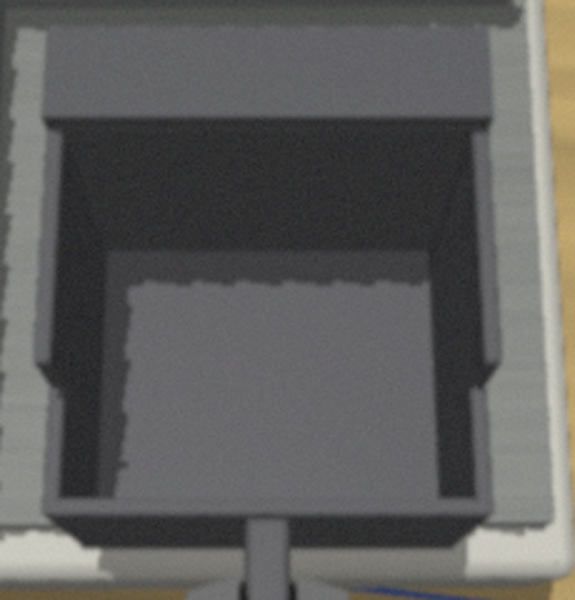

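Run:
```python
from h import *
p=robot.get_state()['ee_pos']
h=robot.move_linear(p-[0,0,.008],velocity=.015,threshold=2.5); st(h)
robot.gripper_to(.03); robot.pause(.1); st('open')
# go up and reorient vertical, clear
p=robot.get_state()['ee_pos']
robot.move_linear(p+[0,0,.06],velocity=.12,frame=Rz(.119)@DOWN); robot.pause(.1)
import pickle
s=robot.get_state(); ci=snap('wrist','pics/i1.png'); pickle.dump((ci,s),open('i1.pkl','wb')); snap('top','pics/i1t.png'); st()
im=cv2.imread('pics/i1.png')[:,:,::-1]; crop(im,190,0,450,270,2.2,'pics/i1c.png')
im=cv2.imread('pics/i1t.png')[:,:,::-1]; crop(im,335,150,450,285,4.4,'pics/i1tc.png')
```

```text
True t 20.09 p [ 0.457  -0.2426  0.0879] F [-0.9015 -0.2353  4.9057] M [0.0766 0.0439 0.0283] op 0.0087
open t 20.73 p [ 0.4565 -0.2424  0.0877] F [-0.4586 -0.8021 -0.1268] M [-0.0008  0.3327  0.0185] op 0.03
 t 22.02 p [ 0.4561 -0.2426  0.1475] F [-0.193  -0.2066 -0.2288] M [0.0187 0.0733 0.0117] op 0.0301
```

View pics/i1c.png

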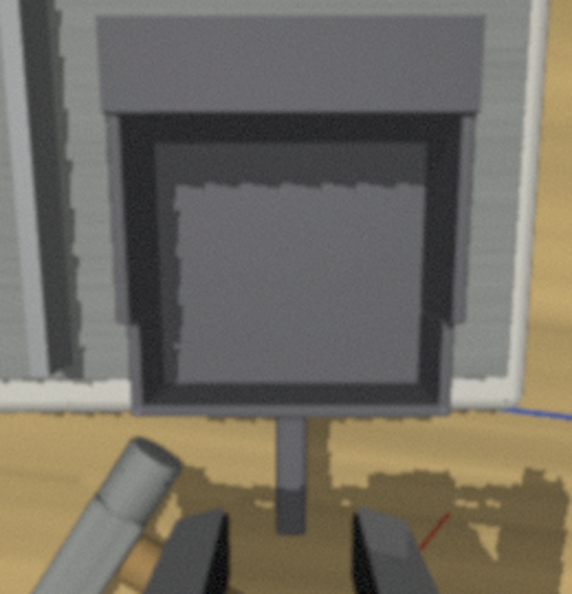

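View pics/i1tc.png

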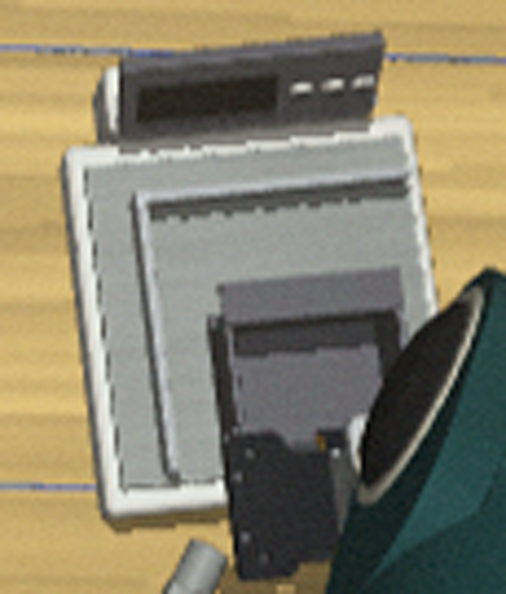

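Run:
```python
from h import *
import pickle
ci,s=pickle.load(open('i1.pkl','rb'))
P=np.array([(64,50,117),(64,-50,117),(41,50,117),(41,-50,117),(-45,50,99),(-45,-50,99),(-85,5,99),(-85,-5,99)])
uv=uncrop([(97,17),(486,15),(103,113),(483,110),(132,413),(450,411),(277,533),(304,533)],190,0,2.2)
p,r=fit([('w',ci,P,uv)],[.53,-.23,.119]); print('bin',p); print(r)
C=np.array([.6283,-.142,.053])
print('corner in scale frame', (Rz(.119).T@(T(p,[(.054,.05,.053)])[0]-C)), 'yaw rel',p[2]-.119)
# fence left wall top inner edge line in this picture
a=unproj('w',uncrop([(17,0),(50,375)],190,0,2.2),.083,ci); print(a,np.arctan2(*(a[0]-a[1])[[1,0]]), [(Rz(.119).T@(q-C)) for q in a])
print('grip', T(p,[(-.066,0,.085)]))
```

```text
bin [ 0.5204 -0.2354  0.1179]
[[ 0.0878 -1.4304]
 [ 0.1119 -0.5555]
 [-0.2447 -1.3401]
 [-0.9434 -0.0064]
 [ 0.064   0.9196]
 [ 0.4072  1.8124]
 [-0.383   0.9708]
 [ 1.2776  0.9695]]
corner in scale frame [-0.0642 -0.0299  0.    ] yaw rel -0.0011037439457299847
[[ 0.5872 -0.1457  0.083 ]
 [ 0.4764 -0.1602  0.083 ]] 0.12992850218782184 [array([-0.0412,  0.0012,  0.03  ]), array([-0.153, -0.   ,  0.03 ])]
grip [[ 0.4548 -0.2431  0.085 ]]
```

Run:
```python
from h import *
import pickle
S=Rz(.119); R=S@DOWN
p=np.array([.4548,-.2430,.087])
robot.move_linear(p+[0,0,.03],velocity=.1,frame=R)
robot.move_linear(p,velocity=.06,threshold=5); st('d')
robot.gripper_to(0); st('g')
p=robot.get_state()['ee_pos']; p[2]=.087
robot.move_linear(p+S@[.05,0,0],velocity=.06); st('x1')
h=robot.move_linear(p+S@[.076,0,0],velocity=.02,threshold=5); st(f'x {h}')
q=robot.get_state()['ee_pos']; print('dx',S.T@(q-p))
q[2]=.087
robot.move_linear(q+S@[0,.02,0],velocity=.05); st('y1')
h=robot.move_linear(q+S@[0,.042,0],velocity=.02,threshold=5); st(f'y {h}')
q2=robot.get_state()['ee_pos']; print('d',S.T@(q2-p))
s=robot.get_state(); ci=snap('wrist','pics/j1.png'); pickle.dump((ci,s),open('j1.pkl','wb')); snap('scene','pics/j1s.png')
im=cv2.imread('pics/j1.png')[:,:,::-1]; crop(im,190,0,450,270,2.2,'pics/j1c.png')
im=cv2.imread('pics/j1s.png')[:,:,::-1]; crop(im,150,100,310,290,3.1,'pics/j1sc.png')
```

```text
d t 23.13 p [ 0.4548 -0.243   0.087 ] F [ 0.1422 -0.6396  1.0363] M [0.0407 0.0493 0.0254] op 0.0302
g t 23.61 p [ 0.4549 -0.2431  0.0872] F [ 0.0036 -0.8181  3.6002] M [ 0.0934  0.1598 -0.0201] op 0.0092
x1 t 24.59 p [ 0.5046 -0.2373  0.0872] F [-1.3315 -0.0455  4.8165] M [0.0129 0.388  0.0171] op 0.0089
x True t 24.87 p [ 0.5047 -0.2373  0.0872] F [-0.5937  0.9537  6.6096] M [0.1068 0.2705 0.0116] op 0.0093
dx [ 0.0501 -0.0001  0.0002]
y1 t 25.42 p [ 0.5024 -0.216   0.0872] F [-0.3016  2.0841  5.4667] M [ 0.3005  0.1416 -0.071 ] op 0.0089
y True t 25.71 p [ 0.5024 -0.2159  0.0872] F [-0.8904  0.7237  5.5854] M [ 0.3144  0.0833 -0.0056] op 0.0092
d [0.0504 0.0214 0.0002]
```

View pics/j1c.png

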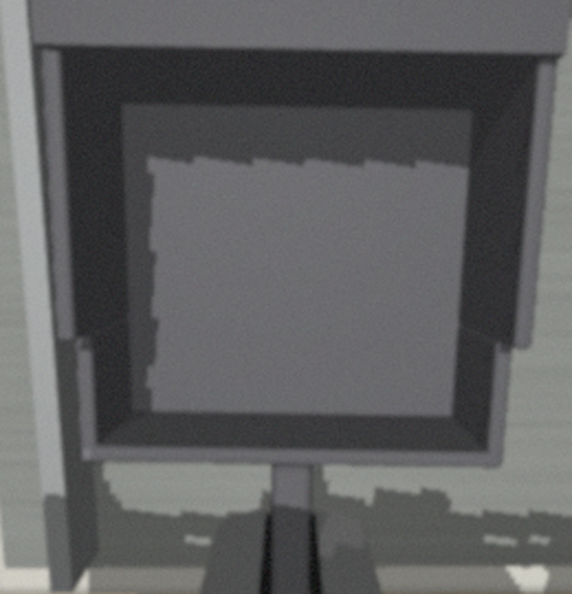

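View pics/j1sc.png

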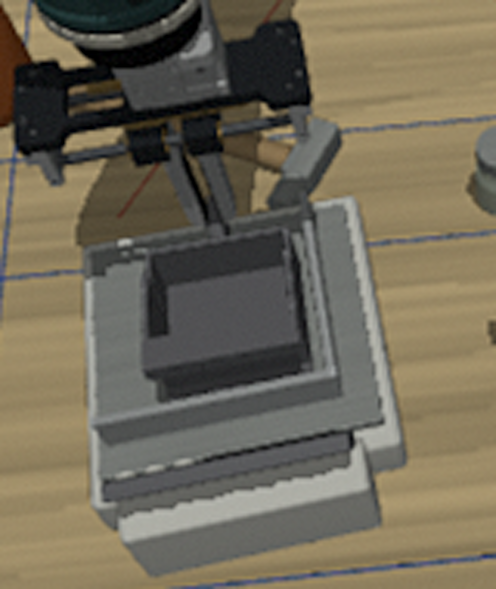

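```bash
cat >> h.py <<'E'
def push(dirv,maxd,step=.002,lim=6,v=.025,z=None):
    """step along dirv (unit, world) until opposing force > lim twice"""
    p=robot.get_state()['ee_pos'].copy()
    if z is not None: p[2]=z
    n=int(round(maxd/step)); log=[]
    for k in range(1,n+1):
        robot.move_linear(p+dirv*step*k,velocity=v)
        f=-robot.get_state()['force']@dirv
        log.append(round(float(f),1))
        if f>lim: break
    print('push',k*step,log)
    return k*step
E
python3 - <<'E'
from h import *
import pickle
S=Rz(.119)
p=robot.get_state()['ee_pos']; print(p)
push(S@[1.,0,0],.022,z=.088); st('x')
push(S@[0,1.,0],.018,z=.088); st('y')
push(S@[1.,0,0],.006,step=.001,z=.088); st('x')
s=robot.get_state(); ci=snap('wrist','pics/k1.png'); pickle.dump((ci,s),open('k1.pkl','wb')); snap('scene','pics/k1s.png')
print('d',S.T@(s['ee_pos']-p))
im=cv2.imread('pics/k1.png')[:,:,::-1]; crop(im,190,0,450,270,2.2,'pics/k1c.png')
im=cv2.imread('pics/k1s.png')[:,:,::-1]; crop(im,150,100,310,290,3.1,'pics/k1sc.png')
E
```

```text
[ 0.5024 -0.216   0.0872]
push 0.018000000000000002 [-0.2, -0.7, -1.4, -1.1, -0.8, -0.7, -0.8, 5.4, 14.2]
x t 28.06 p [ 0.5181 -0.2146  0.0875] F [-13.9441  -2.863    2.9937] M [-0.9957  3.544   0.0011] op 0.0087
push 0.008 [2.4, 3.7, 4.6, 6.4]
y t 29.07 p [ 0.5152 -0.2081  0.0878] F [-13.1646  -8.0064   3.4194] M [-1.9616  3.3095 -0.2351] op 0.0087
push 0.001 [8.0]
x t 29.32 p [ 0.5155 -0.2088  0.088 ] F [-7.3933 -5.1628  2.001 ] M [-1.3012  1.847  -0.1739] op 0.0088
d [0.0139 0.0056 0.0008]
```

View pics/k1c.png

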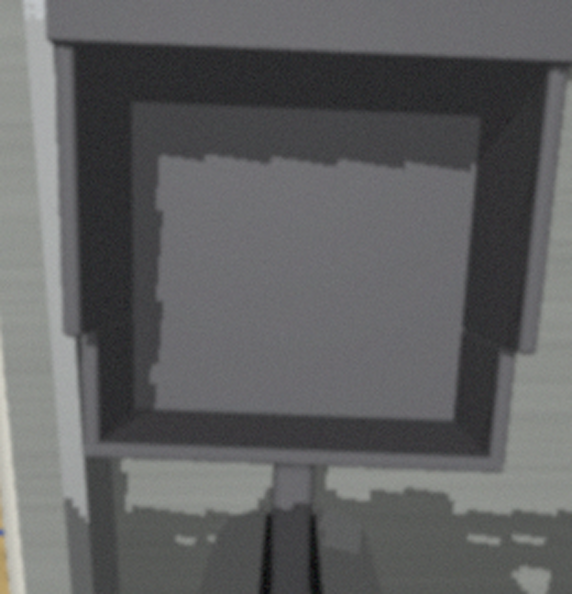

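View pics/k1sc.png

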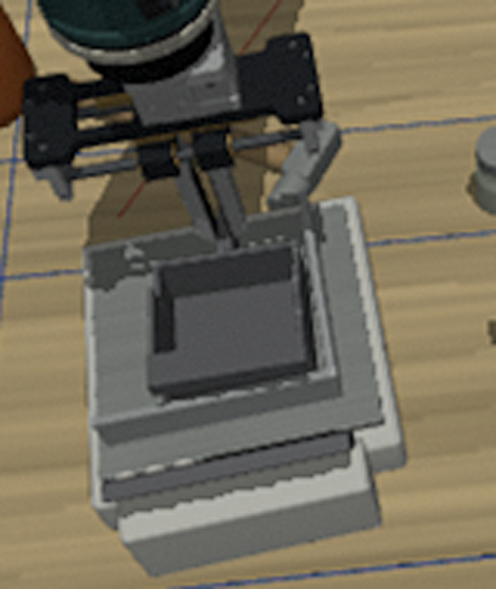

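```bash
python3 - <<'E'
from h import *
import pickle
ci,s=pickle.load(open('k1.pkl','rb'))
P=np.array([(41,50,117),(41,-50,117),(-45,50,99),(-45,-50,99)])
uv=uncrop([(52,41),(565,64),(88,457),(502,467)],190,0,2.2)
p,r=fit([('w',ci,P,uv)],[.56,-.19,.1]); print('bin',p); print(r)
C=np.array([.6283,-.142,.053])
print('corner in scale frame', (Rz(.119).T@(T(p,[(.054,.05,.053),(.054,-.05,.053),(-.045,.05,.053)])-C).T).T, 'yaw rel',p[2]-.119)
a=unproj('w',uncrop([(48,50),(88,510)],190,0,2.2),.083,ci); print(a,np.arctan2(*(a[0]-a[1])[[1,0]]), [(Rz(.119).T@(q-C)) for q in a])
E
python3 - <<'E'
from h import *
robot.gripper_to(.03); robot.pause(.1); st('open')
p=robot.get_state()['ee_pos']
robot.move_linear(p+[0,0,.045],velocity=.15); robot.pause(.1)
import pickle
s=robot.get_state(); ci=snap('wrist','pics/l1.png'); pickle.dump((ci,s),open('l1.pkl','wb')); st()
im=cv2.imread('pics/l1.png')[:,:,::-1]; crop(im,190,0,460,270,2.2,'pics/l1c.png')
E
```

```text
bin [ 0.5806 -0.204   0.0803]
[[-1.6975  0.1447]
 [ 5.103  -0.6438]
 [-1.1589 -0.0363]
 [ 0.7879  2.0761]]
corner in scale frame [[ 0.0012 -0.008   0.    ]
 [-0.0027 -0.108   0.    ]
 [-0.0977 -0.0042  0.    ]] yaw rel -0.03867946257693186
[[ 0.6226 -0.1403  0.083 ]
 [ 0.5126 -0.1554  0.083 ]] 0.13569312381059367 [array([-0.0054,  0.0023,  0.03  ]), array([-0.1165,  0.0005,  0.03  ])]
open t 30.06 p [ 0.5163 -0.2079  0.088 ] F [ 0.1137 -0.1343  0.1743] M [ 0.0741 -0.0233  0.0102] op 0.03
 t 30.66 p [ 0.5159 -0.2077  0.1322] F [-0.0535 -0.1524  0.5651] M [0.0553 0.022  0.0083] op 0.0299
```

View pics/l1c.png

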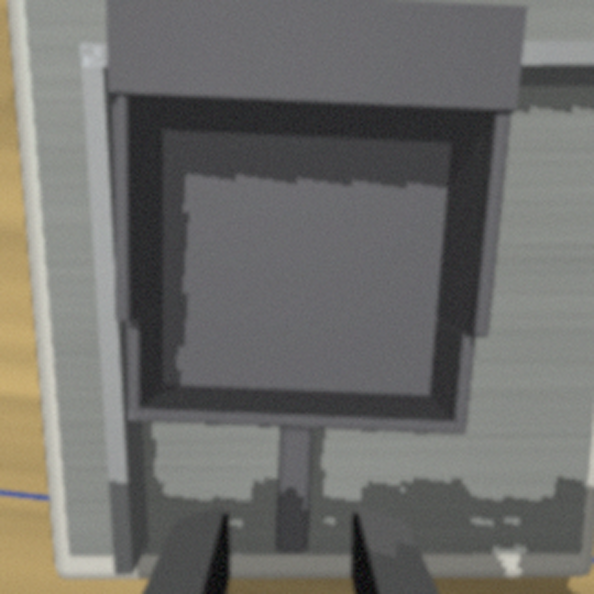

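Run:
```python
from h import *
import pickle
S=Rz(.119); C=np.array([.6283,-.142,0]); R=S@DOWN
def W(x,y,z): return C+S@[x,y,z]
robot.gripper_to(0.0)
robot.move_linear(W(-.075,-.10,.165),velocity=.2,frame=R)
robot.move_linear(W(-.030,-.142,.165),velocity=.2)
robot.move_linear(W(-.030,-.142,.088),velocity=.12,threshold=6); st('down')
push(S@[0,1.,0],.04,step=.002,lim=6,v=.03,z=.088); st('pushed')
q=S.T@(robot.get_state()['ee_pos']-C); print(q)
robot.move_linear(W(q[0],q[1]-.012,.088),velocity=.08)
robot.move_linear(W(q[0],q[1]-.012,.165),velocity=.2)
robot.move_linear(W(-.120,-.06,.165),velocity=.2)
robot.pause(.1)
s=robot.get_state(); ci=snap('wrist','pics/m1.png'); pickle.dump((ci,s),open('m1.pkl','wb')); st()
im=cv2.imread('pics/m1.png')[:,:,::-1]; crop(im,190,0,460,270,2.2,'pics/m1c.png')
```

```text
down t 33.03 p [ 0.6157 -0.2867  0.0888] F [0.3343 0.3494 0.5703] M [-0.0308  0.0156 -0.0158] op 0.0005
push 0.034 [0.1, -0.8, 0.2, -0.2, 0.6, -0.1, -0.7, 0.2, 0.3, 0.2, 0.0, -0.5, 0.2, 0.8, 0.2, 5.5, 13.2]
pushed t 37.28 p [ 0.6124 -0.2559  0.0891] F [  3.7121 -12.8054   2.2125] M [-3.0365 -0.8711  0.0336] op 0.0004
[-0.0293 -0.1112  0.0891]
 t 39.01 p [ 0.5169 -0.2162  0.1646] F [0.9162 0.3817 0.0191] M [ 0.0767 -0.0186 -0.0003] op 0.0004
```

View pics/m1c.png

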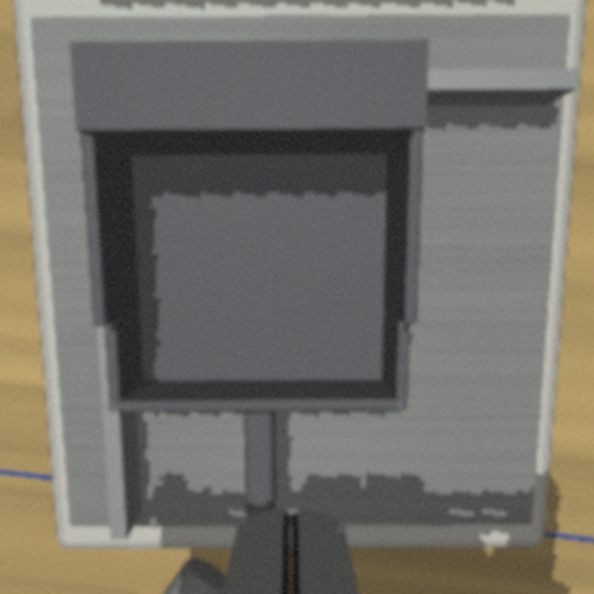

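Run:
```python
from h import *
import pickle
S=Rz(.119); C=np.array([.6283,-.142,0]); R=S@DOWN
def W(x,y,z): return C+S@[x,y,z]
robot.move_linear(W(-.166,-.05,.165),velocity=.2)
robot.move_linear(W(-.166,-.05,.086),velocity=.12,threshold=6); st('down')
push(S@[1.,0,0],.03,step=.0015,lim=6,v=.03,z=.086); st('pushed')
q=S.T@(robot.get_state()['ee_pos']-C); print(q)
robot.move_linear(W(q[0]-.02,q[1],.086),velocity=.08)
robot.move_linear(W(q[0]-.02,q[1],.20),velocity=.2)
robot.move_linear(W(-.12,-.05,.24),velocity=.2)
robot.pause(.1)
s=robot.get_state(); ci=snap('wrist','pics/n1.png'); pickle.dump((ci,s),open('n1.pkl','wb')); st()
snap('scene','pics/n1s.png')
im=cv2.imread('pics/n1.png')[:,:,::-1]; crop(im,200,0,440,230,2.5,'pics/n1c.png')
im=cv2.imread('pics/n1s.png')[:,:,::-1]; crop(im,150,100,310,290,3.1,'pics/n1sc.png')
```

```text
down t 40.2 p [ 0.4699 -0.2115  0.0864] F [ 0.2586 -1.1449 -0.7988] M [ 0.0254 -0.0108  0.0221] op 0.0005
push 0.0195 [0.7, 0.4, -0.3, 0.3, -1.0, -0.5, 0.5, -0.2, -0.5, 0.6, 1.4, -0.4, 6.4]
pushed t 43.45 p [ 0.4885 -0.2092  0.0859] F [-6.3345 -0.6906  4.5314] M [-0.0015  1.4499  0.0213] op 0.0006
[-0.1468 -0.0501  0.0859]
 t 45.18 p [ 0.514  -0.206   0.2388] F [0.3678 0.3972 0.0583] M [ 0.0154 -0.0074  0.0039] op 0.0002
```

View pics/n1c.png

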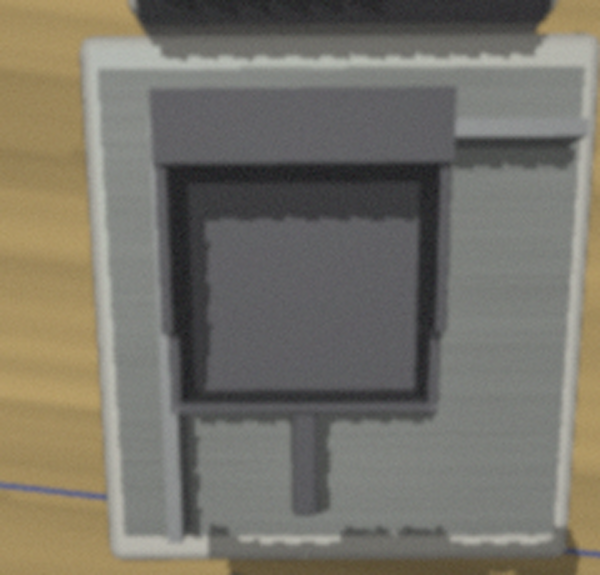

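View pics/n1sc.png

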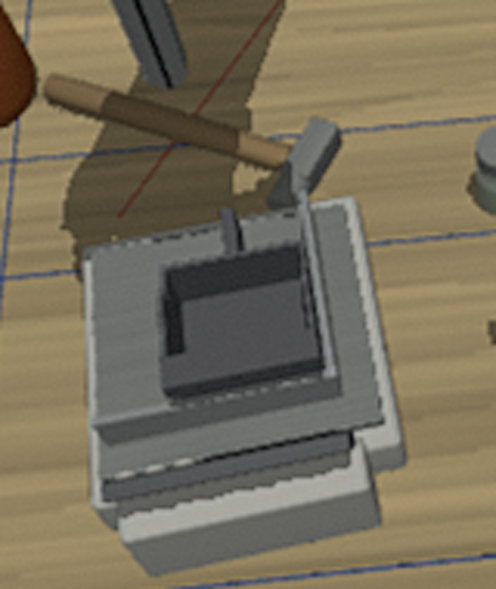

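View pics/n1s.png

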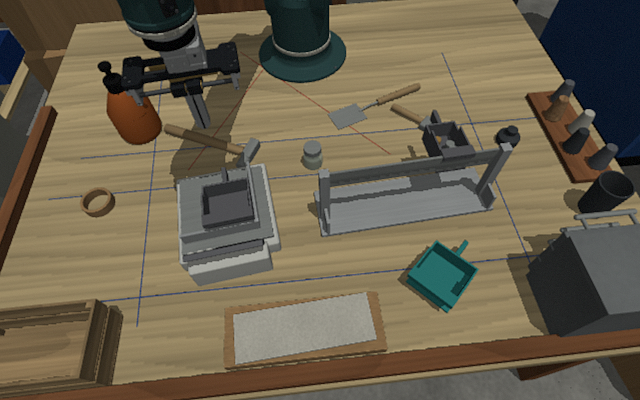

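Run:
```python
from h import *
import pickle
ci,s=pickle.load(open('n1.pkl','rb'))
P=np.array([(64,50,117),(64,-50,117),(41,50,117),(41,-50,117),(-45,50,99),(-45,-50,99),(-85,5,99),(-85,-5,99)])
U=lambda q:uncrop(q,200,0,2.5)
p,r=fit([('w',ci,P,U([(150,89),(457,88),(155,163),(452,163),(174,412),(437,411),(293,514),(325,514)]))],[.56,-.19,.1]); print('bin',p); print(r)
# scale from same picture
Q=np.array([(95,95,53),(95,-95,53),(-95,-95,53),(-95,95,53)])
p2,r=fit([('w',ci,Q,U([(99,69),(586,66),(556,537),(126,540)]))],[.57,-.214,.119]); print('scale',p2); print(r)
C=T(p2,[(.065,.065,.053)])[0]
print('in scale frame',(Rz(p2[2]).T@(T(p,[(.054,.05,.053),(.054,-.05,.053),(-.045,.05,.053)])-C).T).T,p[2]-p2[2])
# left wall: inner top edge below bin front
print(unproj('w',U([(178,415),(183,538)]),.083,ci))
im=cv2.imread('pics/n1.png')[:,:,::-1]; crop(im,250,20,320,170,5,'pics/n2.png')
```

```text
bin [ 0.5816 -0.1979  0.1247]
[[ 0.0544 -0.3282]
 [ 0.1307 -0.8378]
 [-0.5692  0.1551]
 [ 1.1423 -0.7132]
 [-0.4937  0.5996]
 [ 0.7799  0.3025]
 [ 0.2202  0.6702]
 [-2.2383  0.6053]]
scale [ 0.5719 -0.2143  0.1246]
[[ 0.1874  0.6819]
 [-0.1244  0.455 ]
 [-0.3645 -0.8094]
 [ 0.2856 -0.9604]]
in scale frame [[ 0.0007  0.0001  0.    ]
 [ 0.0007 -0.0999  0.    ]
 [-0.0983  0.0001  0.    ]] 0.0001033436785605607
[[ 0.5279 -0.1538  0.083 ]
 [ 0.4778 -0.16    0.083 ]]
```

View pics/n2.png

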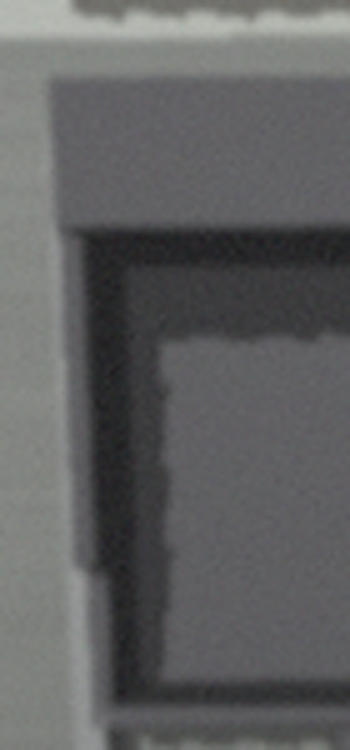

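Relative to the fence the bin's corner is within 1 mm and its yaw within 0.001 rad. The jar is upright at (312,155), the narrow bin is still hanging, and the robot is clear, so I'm handing in.

Run:
```python
from h import *
st(); robot.sign_off()
```

```text
t 45.23 p [ 0.5141 -0.206   0.2391] F [ 0.4149 -0.0151 -0.6212] M [ 0.0176  0.0054 -0.0167] op 0.0004
the job is handed in; nothing more can be done
```

The wide bin is home in the fence corner of the scale and released, and I handed the job in at 45.2 s of the 64 s allowed.

**What I did:** I gripped the pull tab and turned the front up 0.42 rad about the nib. I then lifted the lip off the rail and carried the bin to the scale, setting the heel on the plate first and then levelling it. I slid it to the fence, let go, and seated it with light pushes of the closed fingers on its right side and then on the tab tip.

**Last checks:**
- **Fit:** in the wrist picture the bin's corner is within about 1 mm of the fence corner. Its yaw agrees with the scale's to better than 0.001 rad. The positions where both pushes stopped agree with contact on both walls.
- **Surroundings:** the jar is upright and the narrow bin is still hanging. The robot was clear of everything, with the gripper about 0.24 m above the table.
- **Forces:** the highest I read was about 15 N.

**What went wrong and was mended:**
- **Sag in the grip:** the tab swung back-down by about 1.1 rad in the pads while I levelled the bin in the air. That is why I set it down heel first.
- **Early stops:** the first slide's force threshold triggered before either wall was reached.
- **Twist:** the bin turned about 0.04 rad during the slide, and the final pushes took that out.
- **Scale yaw:** my estimates ranged from 0.119 to 0.125 rad between pictures. The final check took the bin and the scale from the same picture.

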